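# Put the larger Forstner bit back in its graded recess by feel

## Task

Two Forstner bits stand loose on the bench, head down. Put the larger one back in the graded bit block, head down in the one empty recess that fits its head, fully home and upright; let go of it only once it is in. The drilled strip lies shifted in its tray towards its large end by up to three centimetres, nobody knows how far, so feel for the recess by sliding the bit lightly over the wood; never press hard on the block, never tip the bit over, and leave the smaller bit, the masking tape and the abrasive roll where they are.

Things in the scene. Friction and masses are not known exactly. Their poses are not given: they have to be found in the camera images.
- bit28: the larger loose Forstner bit (steel, about 0.1 to 0.2 kg): a round cutting head 28 mm in diameter and 16 mm high (lower rim chamfered 1 mm) with a plain 10 mm round shank above it, 95 mm high in all, standing on its head. Origin: centre of the head's underside; z points up the shank. Grip the shank anywhere from 30 to 85 mm above the origin.
- bit24: the smaller loose Forstner bit, to be left alone: head 24 mm in diameter, otherwise the same size; origin at the centre of the head's underside. It may stand on either side of the larger bit.
- tray: the bit block's dark wooden tray, fixed to the bench, 72 mm wide (x), 306 mm long (y); origin at the centre of its underside, z up. A light wooden strip, 58 x 240 mm, its flat top 36 mm above this origin, lies in it. The strip sits stiffly (over 50 N to shift it) 4 to 28 mm off the tray's centre towards +y: this shift is in no listed pose.
- tape: roll of masking tape lying flat, 68 mm across, 24 mm high; origin at the centre of its underside; bystander
- row_mid (a point): the tray's centre at the height of the strip's top; does NOT follow the strip's shift; axes as the tray's. Five round recesses lie along the strip's middle (x = 0), 46 mm apart, for heads of 20, 24, 28, 32, 36 mm growing towards +y; the 28 mm one is at the strip's centre. Each is 1.5 mm wider than its head, 14 mm deep, with a 1 mm chamfer.
- row_large (a point): the tray's point 92 mm towards +y from row_mid, where the 36 mm recess would be without the shift. The 20 and 36 mm recesses hold their own bits, shanks rising 81 mm above the strip's top; the 24, 28 and 32 mm recesses are empty.
- roll: roll of brown abrasive strip lying flat, 62 mm across, 35 mm high; origin at the centre of its underside; bystander
Mind the look-alikes: they are no part of the job. Leave any turquoise look-alike of the bit28 alone.

How it is judged:
By the outcome, as a careful person would: the job done as asked, in the order asked, and still so for the second after the job is handed in, with the robot touching nothing.
It also fails if it takes over 58 s, if anything falls off the work surface, if the arm or the gripper's body presses on something with over 40 N, if the wrist force passes 120 N, or if a joint passes its speed limit or range.

## Robot

A 6-joint arm with a two-finger parallel gripper is mounted at the origin on a cart in front of the work surface, level with it; the furniture and walls round the work are solid. World frame = base frame: x ahead of the robot, y to its left, z up, the work surface at z = 0. Lengths are in m, angles in rad, forces in N, time in s.
With the tool pointing down it reaches from about 0.425 to 0.95 m from the base axis. Payload 3.5 kg.
Tool frame: the origin (TCP) lies between the finger pads; the fingertips stand 14 mm ahead of it and the grasp point (between the pads) lies 5 mm behind it; z points along the fingers, y is the line along which they close (so a half turn about z gives the same grasp; the last joint's range is limited). The gripper opens to 85 mm and grips with 20 to 120 N. Pads are 22 mm wide; open, the fingers measure 114 mm over their backs; the gripper's body (76 mm by 85 mm) begins 54 mm behind the grasp point. The pads swing forward as they close: fully open they stand 13 mm farther back than shut.
Start: joints at [1.113, 0.286, 1.577, -0, 1.279, -0.15], TCP at [0.204, 0.643, 0.245] pointing down, gripper open.
Joint ranges: [-2.77, 2.77], [-0.9, 2.22], [0.21, 2.48], [-1.53, 4.67], [0.24, 2.81], [-2.84, 2.84]. Speed limits (rad/s): [2.79, 2.79, 3.14, 3.14, 3.14, 3.14].

## Interface

Orientations are given as a unit quaternion [x, y, z, w].
In Python, from plant import * gives the robot as it stands.
- The arm moves only by the tool step_arm, never from a script. Its argument "commands" is a list of rows, each an object of numbers: "gripper": the gripper's target within -1 to 1 (shut at 1, half-way at 0, fully open at -1); "x", "y", "z": the shift along the tool's x, y, z in mm; "spin": the turn about the tool's z in degrees. A call has exactly 10 rows; each row shifts and turns the commanded pose from where the row before left it, along the tool's axes as they then stand; what a row does not reach is not made up. A row lasts 1/10 s, in which the tool goes at most 50 mm and 8.59 degrees, less where a joint would pass 70% of its speed; a pose out of reach is approached as far as the arm can. A call with a gripper value outside its range is refused whole. The fingers move at their own pace and stop on an object; "force" is the grip in N (left out, the last holds). Time passes only in rows, so rows that do not move let the fingers close, or fill a call up. It gives the time, the measured TCP pose, the force, the opening and the grip force at its end, in the units of the state.
- get_state(): the state, without advancing time (a new reading comes with each control period).
- read_camera(name): name is "side" or "top" or "wrist"; returns a dict with "color" (400x640x3 uint8, red, green, blue), "z_map" (400x640 float32, m along the optical axis (not along the pixel's ray), 0 where there is no reading), "fx", "fy", "cx", "cy" (pixels), "eye" and "attitude" of the camera in the world; the wrist camera has in their place "mount" (4x4, takes a point from camera to tool coordinates, whose origin is the TCP and whose axes are the flange's). Camera axes: x right, y up, looking along -z (the intrinsics and any distortion apply to the point x, -y, -z); pixel columns grow to the right and rows downward; lengths in m; the calibration is good to about 2 mm. The wrist camera is an equidistant fisheye: a pixel r from the principal point sees the ray r / f radians off the axis. A picture is of the moment at which its call begins: read the wrist's pose just before it.
- sign_off(): hands the job in; it is judged then, once.
The state is a dict: "time": time; "qpos": joint angles; "dq": joint speeds; "joint_efforts": joint torques, N m; "eef_pos": TCP position; "tcp_rot": TCP orientation; "contact_force": force on the tool from outside, world axes, zero at the start; "wrist_torque": the same for the moment, N m; "opening": opening from 0.0 (shut) to 1.0 (fully open); "finger_force": force on a finger pad.
Only numpy, scipy, OpenCV 4.12 (cv2) and the standard library are available. Lean on these libraries where they do the work, as an engineer would, in place of code of your own. Each camera call takes 0.05 s, during which the arm holds its last target. There are 200 camera calls.

## Working session

There is one attempt and no reset: what is moved stays moved. The work goes in short steps, Python scripts to look and compute and a tool call to move; the robot and the scene stay as the last step left them, time stands still between calls to the robot, and variables do not carry over. Pictures are saved under pics/ and viewed, at most 10 in all, crops included, and the job is handed in when it is done.

Besides the shell and the picture viewer there is one more tool, called after "Call:" by a JSON object that holds its "name" and its "arguments", one argument or row to a line. step_arm: Moves the arm, as the interface text tells. Its arguments: {"type":"object","properties":{"commands":{"type":"array"},"force":{"type":"number"}},"required":["commands"]}

```bash
mkdir -p pics; ls
cat > h.py <<'E'
from plant import *
import numpy as np, cv2
from scipy.spatial.transform import Rotation as R
def att(c):
    a=np.array(c["attitude"],float)
    return a if a.shape==(3,3) else R.from_quat(a).as_matrix()
def cloud(c):
    v,u=np.mgrid[0:400,0:640]; z=c["z_map"]
    p=np.stack([(u-c["cx"])/c["fx"]*z,-(v-c["cy"])/c["fy"]*z,-z],-1)
    return p@att(c).T+np.array(c["eye"])
def ray(c,u,v,h):
    d=att(c)@np.array([(u-c["cx"])/c["fx"],-(v-c["cy"])/c["fy"],-1]); e=np.array(c["eye"])
    return e+d*(h-e[2])/d[2]
E
python3 - <<'E'
from h import *
import pickle
for n in("top","side"):
    c=read_camera(n); pickle.dump(c,open(n+".pkl","wb"))
    cv2.imwrite(f"pics/{n}.png",c["color"][...,::-1]); print(n,{k:v for k,v in c.items() if k not in("color","z_map")})
print(get_state())
E
```

```text
pics
top {'fx': 375.87799994336285, 'fy': 375.87799994336285, 'cx': 323.83080649998453, 'cy': 195.23440344340864, 'eye': array([0.365964  , 0.01589119, 0.90840367]), 'attitude': array([-0.07015222,  0.04843088,  0.71525347, -0.69364658])}
side {'fx': 367.4419015833755, 'fy': 367.4419015833755, 'cx': 316.8475347911151, 'cy': 198.51234220866056, 'eye': array([ 0.30205413, -0.74550137,  0.51801323]), 'attitude': array([ 0.49843862, -0.05878553, -0.09798557,  0.85936141])}
{'time': 0.1, 'qpos': array([ 1.11298354e+00,  2.87143965e-01,  1.57802039e+00,  5.04148312e-06,
        1.27861851e+00, -1.49987113e-01]), 'dq': array([-1.25144226e-03,  1.02825362e-03, -3.03148282e-03, -3.31407515e-06,
        2.45924609e-04, -4.52217590e-04]), 'joint_efforts': array([ 1.19163968e-03, -4.07299554e+01, -2.93697792e+01, -1.55435996e-04,
        3.42630352e-03, -9.39556656e-06]), 'eef_pos': array([0.20422696, 0.6427722 , 0.2440464 ]), 'tcp_rot': array([ 1.53306509e-01,  9.88178079e-01, -1.04419926e-03, -3.30005098e-04]), 'contact_force': array([ 0.20561914,  0.486552  , -0.76981319]), 'wrist_torque': array([-0.02746289,  0.0169491 , -0.05517066]), 'finger_force': 0.0, 'opening': 0.9967322166594108}
```

View pics/top.png

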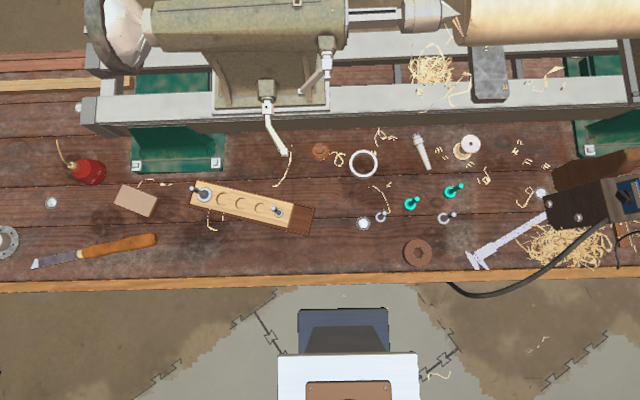

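View pics/side.png

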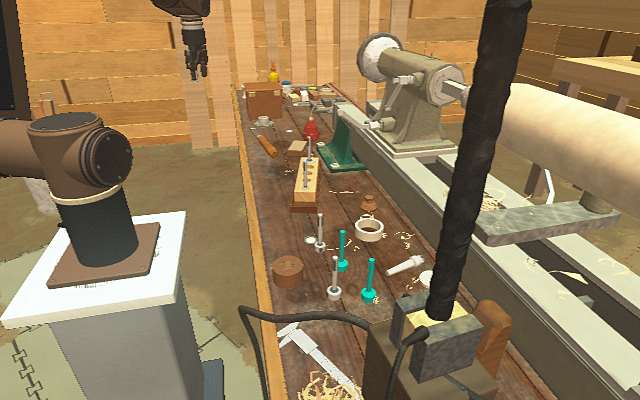

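The top view shows steel bits at about (381,217) and (445,218), a washer at (363,223), turquoise look-alikes at (411,203) and (450,190), and the block from (190,190) to (312,225) with its large end on the left. The side view shows the loose bits' heads at (320,246) and (334,293). Next I measure the head sizes and the tray.

Run:
```python
from h import *
import pickle
t=pickle.load(open("top.pkl","rb")); s=pickle.load(open("side.pkl","rb"))
P=cloud(t); Q=cloud(s)
a=t["color"][165:265,340:480]; b=s["color"][200:310,270:400]; k=t["color"][170:245,180:320]
f=lambda i,w,h:cv2.resize(i,(w,h),interpolation=cv2.INTER_CUBIC)
cv2.imwrite("pics/crop.png",np.vstack([np.hstack([f(a,400,286),f(b,338,286)]),f(k,738,300)])[...,::-1])
for nm,C,c in(("top",P,t),("side",Q,s)):
    hsv=cv2.cvtColor(c["color"],cv2.COLOR_RGB2HSV)
    m=((C[...,2]>.009)&(C[...,2]<.11)&(hsv[...,1]<90)&(C[...,0]>.3)&(C[...,0]<.6)&(abs(C[...,1])<.4)).astype(np.uint8)
    n,l,st,ce=cv2.connectedComponentsWithStats(m,connectivity=8)
    for i in range(1,n):
        if st[i,4]>8:
            p=C[l==i]; hd=p[(p[:,2]<.022)]
            print(nm,st[i],p.min(0).round(3),p.max(0).round(3),"head",len(hd),(hd.min(0).round(4),hd.max(0).round(4)) if len(hd) else "")
# strip/tray by height
for lo,hi in((.03,.042),(.012,.03)):
    m=(P[...,2]>lo)&(P[...,2]<hi)&(P[...,0]>.3)&(P[...,0]<.55)&(P[...,1]>0.02)&(P[...,1]<.42)
    m[:, :185]=0; m[:,318:]=0
    p=P[m]; r=cv2.minAreaRect((p[:,:2]*1000).astype(np.float32)); print(lo,len(p),r,np.median(p[:,2]))
```

```text
top [465 151  10   3  18] [ 0.596 -0.306  0.058] [ 0.6   -0.287  0.069] head 0 
top [421 158  10  13  66] [ 0.572 -0.218  0.012] [ 0.6   -0.197  0.022] head 63 (array([ 0.572 , -0.2178,  0.0122]), array([ 0.5997, -0.1974,  0.0219]))
top [349 160  28  19 159] [ 0.558 -0.087  0.009] [ 0.599 -0.022  0.027] head 46 (array([ 0.5575, -0.087 ,  0.0092]), array([ 0.5988, -0.0217,  0.022 ]))
top [200 165  22   7  61] [0.587 0.293 0.01 ] [0.6   0.345 0.028] head 55 (array([0.5871, 0.2932, 0.0101]), array([0.5997, 0.3452, 0.0214]))
top [178 168  19   5  26] [0.587 0.357 0.009] [0.598 0.4   0.017] head 26 (array([0.5871, 0.357 , 0.009 ]), array([0.5984, 0.4   , 0.0175]))
top [274 168  14  19  29] [0.545 0.129 0.01 ] [0.587 0.163 0.02 ] head 29 (array([0.5453, 0.129 , 0.0102]), array([0.5872, 0.1627, 0.0204]))
top [482 175   8  10  28] [ 0.533 -0.357  0.009] [ 0.554 -0.341  0.015] head 28 (array([ 0.5331, -0.3569,  0.009 ]), array([ 0.5545, -0.3405,  0.0145]))
top [ 191  181  102   42 1494] [0.454 0.116 0.018] [0.558 0.362 0.11 ] head 79 (array([0.4834, 0.1852, 0.0178]), array([0.551, 0.362, 0.02
[... 1628 characters left out ...]
 -0.255  0.009] [ 0.467 -0.229  0.096] head 124 (array([ 0.4403, -0.2549,  0.0091]), array([ 0.4671, -0.2288,  0.0218]))
side [386 266  13  10  81] [ 0.573 -0.223  0.009] [ 0.6   -0.206  0.021] head 81 (array([ 0.5731, -0.2228,  0.0095]), array([ 0.5997, -0.2062,  0.0215]))
side [367 270   1   9   9] [ 0.511 -0.262  0.05 ] [ 0.513 -0.258  0.071] head 0 
side [419 276   6   9  16] [ 0.596 -0.312  0.06 ] [ 0.6   -0.292  0.067] head 0 
0.03 2784 ((427.56268310546875, 211.9412078857422), (305.51824951171875, 239.6838836669922), 88.55436706542969) 0.03537587859103841
0.012 1628 ((429.17596435546875, 218.79150390625), (314.10516357421875, 241.30154418945312), 89.97699737548828) 0.02274220939893362
```

View pics/crop.png

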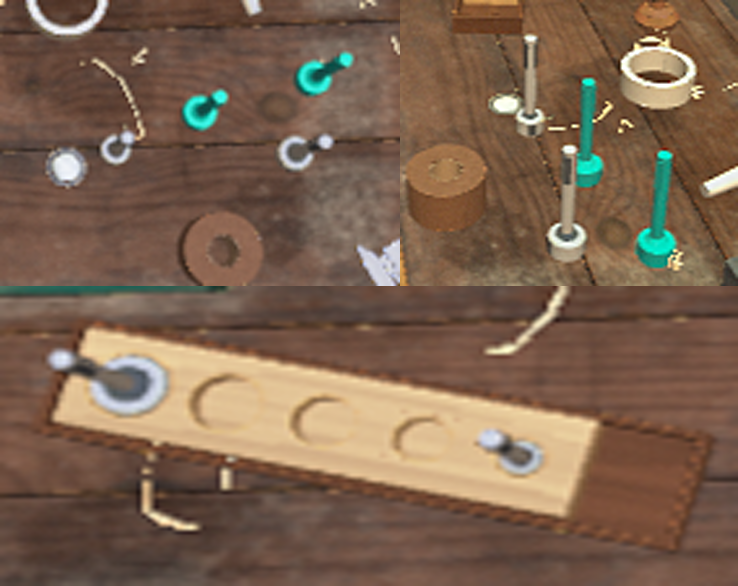

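The crop shows the right-hand grey bit (top crop 297,152) with the larger-looking head. It also shows three empty recesses at about (233,403), (325,420) and (420,437), with the bare tray end on the right. Now I measure head widths and fit the strip.

Run:
```python
from h import *
import pickle
t=pickle.load(open("top.pkl","rb")); s=pickle.load(open("side.pkl","rb"))
for nm,c,P in(("top",t,cloud(t)),("side",s,cloud(s))):
    hsv=cv2.cvtColor(c["color"],cv2.COLOR_RGB2HSV)
    for g,x,y in(("A",.463,-.093),("B",.453,-.239)):
        # points on head only, extents along ground
        m=(np.hypot(P[...,0]-x,P[...,1]-y)<.03)&(P[...,2]<.0215)&(P[...,2]>.0105)
        top=m&(abs(P[...,2]-.016)<.0025)
        p=P[top]; (cx,cy),r=cv2.minEnclosingCircle((p[:,:2]*1000).astype(np.float32))
        print(nm,g,len(p),"circle",round(cx,1),round(cy,1),"d",round(2*r,1))
        v,u=np.where(m)
        print("   head rows width px:",[(int(k),int(u[v==k].max()-u[v==k].min()+1)) for k in np.unique(v)], "px/m",c["fx"]/c["z_map"][m].mean())
        sh=P[(np.hypot(P[...,0]-x,P[...,1]-y)<.03)&(P[...,2]>.03)&(P[...,2]<.09)]
        print("   shank mean",sh.mean(0).round(4),len(sh))
c=t;P=cloud(t)
hsv=cv2.cvtColor(c["color"],cv2.COLOR_RGB2HSV)
m=((P[...,2]>.028)&(P[...,2]<.12)&(P[...,0]>.42)&(P[...,0]<.58)&(P[...,1]>.05)&(P[...,1]<.385)).astype(np.uint8)
v=hsv[...,2]; print("V strip",np.median(v[205:215,240:270]),hsv[222,300],hsv[210,255])
for nm,mm,h in(("strip",m*(v>150),.036),("all",m,.036)):
    mm=mm.astype(np.uint8); mm[:,:175]=0;mm[:,320:]=0
    k=max(cv2.findContours(mm,cv2.RETR_EXTERNAL,cv2.CHAIN_APPROX_NONE)[0],key=cv2.contourArea)[:,0]
    w=np.array([ray(c,a,b,h)[:2] for a,b in k])*1000
    r=cv2.minAreaRect(w.astype(np.float32)); print(nm,r)
# tray rim (dark) height & all-outline
for u,vv in((311,208),(311,215),(305,220),(300,213),(285,210),(191,190)): print(u,vv,P[vv,u].round(4),c["color"][vv,u])
```

```text
top A 51 circle 468.4 -96.6 d 43.0
   head rows width px: [(207, 1), (208, 1), (209, 6), (210, 7), (211, 1), (212, 1), (213, 12), (214, 4), (215, 3), (216, 3), (217, 10), (218, 10), (219, 10), (220, 8), (221, 6), (222, 2)] px/m 421.1168
   shank mean [ 0.4586 -0.0872  0.061 ] 19
top B 66 circle 453.4 -238.1 d 28.0
   head rows width px: [(213, 6), (214, 8), (215, 8), (216, 6), (217, 5), (218, 5), (219, 12), (220, 12), (221, 11), (222, 10), (223, 8), (224, 4)] px/m 423.89767
   shank mean [ 0.4521 -0.2346  0.0637] 38
side A 47 circle 468.4 -99.4 d 40.2
   head rows width px: [(242, 8), (243, 9), (244, 14), (245, 14), (246, 11), (247, 9), (248, 6), (249, 12)] px/m 443.84177
   shank mean [ 0.4609 -0.0957  0.0621] 104
side B 89 circle 453.2 -241.8 d 27.9
   head rows width px: [(286, 9), (287, 11), (288, 13), (289, 14), (290, 15), (291, 15), (292, 14), (293, 14), (294, 13), (295, 10), (296, 7)] px/m 523.22284
   shank mean [ 0.4534 -0.2439  0.0624] 133
V strip 223.0 [ 10 137 121] [ 16 121 167]
strip ((501.1087951660156, 237.41552734375), (241.29086303710938, 57.9106330871582), 74.55461120605469)
all ((502.38702392578125, 242.879150390625), (252.47860717773438, 58.44020080566406), 74.51448059082031)
311 208 [0.4872 0.0727 0.0198] [78 51 35]
311 215 [0.4704 0.0731 0.0194] [110  72  52]
305 220 [0.4601 0.0885 0.0085] [120  77  55]
300 213 [0.4773 0.1002 0.0089] [115  75  56]
285 210 [0.4822 0.1329 0.0356] [224 192 147]
191 190 [0.5217 0.326  0.1169] [159 157 162]
```

Call:
{"name": "step_arm", "arguments": {
  "commands": [
    {"spin":8.5,"gripper":0},
    {"spin":8.5,"gripper":0},
    {"spin":8.5,"gripper":0},
    {"spin":8.5,"gripper":0},
    {"spin":8.5,"gripper":0},
    {"spin":8.5,"gripper":0},
    {"spin":8.5,"gripper":0},
    {"spin":8.5,"gripper":0},
    {"spin":8.5,"gripper":0},
    {"spin":8.5,"gripper":0}
  ],
  "force": 40
}}

```text
invalid input
```

```bash
cat >> h.py <<'E'
def go(x,y,z=None,az=None):
    s=get_state(); M=R.from_quat(s["tcp_rot"]).as_matrix(); p=np.array(s["eef_pos"])
    d=np.array([x,y,p[2] if z is None else z])-p
    a=np.degrees(np.arctan2(M[1,1],M[0,1]))
    print("t",s["time"],"p",p.round(4),"toolshift mm",(M.T@d*1000).round(1),"az y",a.round(2),"zax",M[:,2].round(4),"open",round(s["opening"],3),"F",np.round(s["contact_force"],1),"ff",round(s["finger_force"],1),"T",np.round(s["wrist_torque"],2),"j",np.round(s["qpos"],2))
E
python3 -c "
from h import *
go(.5,.237,.25)"
```

```text
t 0.1 p [0.2042 0.6428 0.244 ] toolshift mm [-404.8 -297.1   -5.4] az y 72.36 zax [-0.001 -0.002 -1.   ] open 0.997 F [ 0.2  0.5 -0.8] ff 0.0 T [-0.03  0.02 -0.06] j [ 1.11  0.29  1.58  0.    1.28 -0.15]
```

Call:
{"name": "step_arm", "arguments": {
  "commands": [
    {"x":0,"y":0,"z":0,"spin":8.5,"gripper":0},
    {"x":0,"y":0,"z":0,"spin":8.5,"gripper":0},
    {"x":0,"y":0,"z":0,"spin":8.5,"gripper":0},
    {"x":0,"y":0,"z":0,"spin":8.5,"gripper":0},
    {"x":0,"y":0,"z":0,"spin":8.5,"gripper":0},
    {"x":0,"y":0,"z":0,"spin":8.5,"gripper":0},
    {"x":0,"y":0,"z":0,"spin":8.5,"gripper":0},
    {"x":0,"y":0,"z":0,"spin":8.5,"gripper":0},
    {"x":0,"y":0,"z":0,"spin":8.5,"gripper":0},
    {"x":0,"y":0,"z":0,"spin":8.5,"gripper":0}
  ],
  "force": 40
}}

```text
time: 1.1
eef_pos: [0.2043, 0.6429, 0.2445]
tcp_rot: [0.783, 0.623, -0.001, 0.0]
contact_force: [0.0, -0.0, -0.1]
opening: 0.494
finger_force: 0.0
```

```bash
python3 -c "
from h import *
go(.5,.237,.25)"
```

```text
t 1.1 p [0.2043 0.6429 0.2445] toolshift mm [-329.1  379.4   -5.2] az y -12.99 zax [-6.0e-04 -1.3e-03 -1.0e+00] open 0.494 F [ 0.  -0.  -0.1] ff 0.0 T [ 0.01  0.   -0.01] j [1.11 0.29 1.58 0.   1.28 1.34]
```

Call:
{"name": "step_arm", "arguments": {
  "commands": [
    {"x":-32,"y":37,"z":0,"spin":0,"gripper":0},
    {"x":-32,"y":37,"z":0,"spin":0,"gripper":0},
    {"x":-32,"y":37,"z":0,"spin":0,"gripper":0},
    {"x":-32,"y":37,"z":0,"spin":0,"gripper":0},
    {"x":-32,"y":37,"z":0,"spin":0,"gripper":0},
    {"x":-32,"y":37,"z":0,"spin":0,"gripper":0},
    {"x":-32,"y":37,"z":0,"spin":0,"gripper":0},
    {"x":-32,"y":37,"z":0,"spin":0,"gripper":0},
    {"x":-32,"y":37,"z":0,"spin":0,"gripper":0},
    {"x":0,"y":0,"z":0,"spin":2.4,"gripper":0}
  ]
}}

```text
time: 2.1
eef_pos: [0.4692, 0.285, 0.2449]
tcp_rot: [0.796, 0.605, -0.0, 0.001]
contact_force: [-0.5, 1.0, 1.3]
opening: 0.497
finger_force: 0.0
```

```bash
cat >> h.py <<'E'
def wcam(name=None):
    s=get_state(); c=read_camera("wrist")
    c["R"]=R.from_quat(s["tcp_rot"]).as_matrix(); c["p"]=np.array(s["eef_pos"])
    if name: cv2.imwrite(f"pics/{name}.png",c["color"][...,::-1])
    return c
def wray(c,u,v,h):
    """pixels -> points on plane z=h"""
    u=np.asarray(u,float);v=np.asarray(v,float)
    a,b=u-c["cx"],v-c["cy"]; r=np.hypot(a,b)+1e-9; th=r/c["fx"]
    d=np.stack([np.sin(th)*a/r,-np.sin(th)*b/r,-np.cos(th)],-1)
    M=np.array(c["mount"]); D=(d@M[:3,:3].T)@c["R"].T; e=c["R"]@M[:3,3]+c["p"]
    return e+D*((h-e[2])/D[...,2])[...,None]
E
python3 - <<'E'
from h import *
import pickle
c=wcam("w1"); pickle.dump(c,open("w1.pkl","wb")); go(.5,.237,.25); print(c["fx"],c["cx"],c["cy"],c["mount"])
E
```

```text
t 2.15 p [0.4679 0.2868 0.2448] toolshift mm [-39.4  44.3  -5.2] az y -15.49 zax [-7.e-04 -5.e-04 -1.e+00] open 0.495 F [-0.2  1.3 -0.7] ff 0.0 T [ 0.05  0.04 -0.  ] j [ 0.37  0.01  1.89 -0.    1.25  0.64]
309.70691628693146 319.64847250598666 203.5685407882713 [[ 4.40667816e-04  9.63724913e-01  2.66897166e-01  6.77999267e-02]
 [ 9.99999896e-01 -3.93470012e-04 -2.30316859e-04  6.89413771e-04]
 [-1.16946064e-04  2.66897240e-01 -9.63724987e-01 -1.28705569e-01]
 [ 0.00000000e+00  0.00000000e+00  0.00000000e+00  1.00000000e+00]]
```

View pics/w1.png

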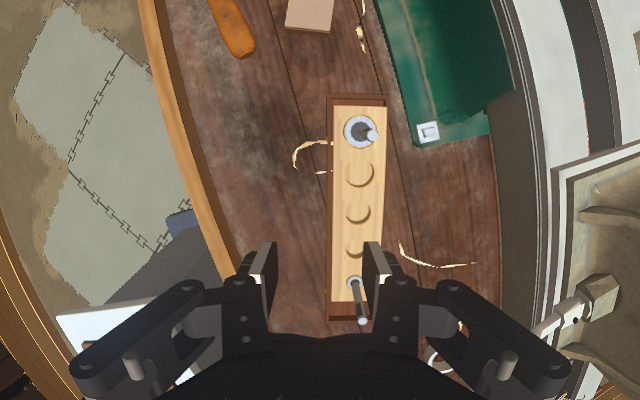

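The wrist view shows the strip's light top running from about (334,105) to (386,107) at the large end, with the empty recesses at (359,173), (358,211) and (355,247). I measure the strip's large end and sides here.

Run:
```python
from h import *
import pickle
c=pickle.load(open("w1.pkl","rb"))
hsv=cv2.cvtColor(c["color"],cv2.COLOR_RGB2HSV)
m=(hsv[...,2]>165)&(hsv[...,1]>45)&(hsv[...,0]<30); m[:, :320]=0;m[:,400:]=0;m[:85]=0;m[320:]=0
m=cv2.morphologyEx(m.astype(np.uint8),cv2.MORPH_OPEN,np.ones((3,3)))
k=max(cv2.findContours(m,cv2.RETR_EXTERNAL,cv2.CHAIN_APPROX_NONE)[0],key=cv2.contourArea)[:,0]
print(k.min(0),k.max(0))
w=wray(c,k[:,0],k[:,1],.036)
q=(w-c["p"])@c["R"]*1000  # tool coords
q=q[:,:2]; print("ends x",q[:,0].min(),q[:,0].max())
for lo in range(-80,170,25):
    s=q[(q[:,0]>lo)&(q[:,0]<lo+25)]
    if len(s): print(lo,s[:,1].min().round(1),s[:,1].max().round(1))
t=q[(q[:,0]>q[:,0].max()-3)]; print("far edge",np.median(t[:,0]),t[:,1].min(),t[:,1].max())
# recess pixels: gradient picture of centre line
g=cv2.cvtColor(c["color"],cv2.COLOR_RGB2GRAY)
for u in(352,358,364): print(u,[(v,int(g[v,u])) for v in range(155,262,2)])
```

```text
[331 105] [386 301]
ends x -156.27909235027983 84.33332246844749
-80 15.1 73.6
-55 15.1 73.9
-30 15.7 73.9
-5 15.4 73.8
20 13.1 73.9
45 16.2 73.8
70 16.1 73.2
far edge 83.74569434602904 16.127810058933544 73.02358734536692
352 [(155, 202), (157, 201), (159, 200), (161, 200), (163, 200), (165, 200), (167, 202), (169, 201), (171, 202), (173, 202), (175, 202), (177, 201), (179, 200), (181, 203), (183, 177), (185, 119), (187, 199), (189, 198), (191, 198), (193, 198), (195, 198), (197, 198), (199, 199), (201, 201), (203, 203), (205, 203), (207, 204), (209, 203), (211, 204), (213, 205), (215, 206), (217, 203), (219, 198), (221, 108), (223, 162), (225, 197), (227, 196), (229, 197), (231, 198), (233, 198), (235, 196), (237, 197), (239, 196), (241, 204), (243, 205), (245, 205), (247, 205), (249, 205), (251, 206), (253, 176), (255, 98), (257, 116), (259, 195), (261, 198)]
358 [(155, 202), (157, 200), (159, 204), (161, 203), (163, 202), (165, 203), (167, 202), (169, 202), (171, 203), (173, 200), (175, 202), (177, 201), (179, 201), (181, 204), (183, 204), (185, 133), (187, 161), (189, 203), (191
[... 368 characters left out ...]
(253, 151), (255, 98), (257, 103), (259, 190), (261, 195)]
364 [(155, 196), (157, 196), (159, 196), (161, 202), (163, 201), (165, 200), (167, 200), (169, 201), (171, 200), (173, 203), (175, 201), (177, 201), (179, 202), (181, 204), (183, 162), (185, 102), (187, 192), (189, 202), (191, 203), (193, 204), (195, 202), (197, 203), (199, 204), (201, 199), (203, 203), (205, 202), (207, 200), (209, 201), (211, 200), (213, 200), (215, 203), (217, 173), (219, 90), (221, 102), (223, 188), (225, 204), (227, 203), (229, 204), (231, 204), (233, 203), (235, 203), (237, 203), (239, 204), (241, 150), (243, 58), (245, 47), (247, 50), (249, 47), (251, 51), (253, 52), (255, 53), (257, 52), (259, 51), (261, 51)]
```

```bash
python3 -c "
from h import *
go(.437,-.298,.23)"
```

```text
t 2.15 p [0.4679 0.2868 0.2448] toolshift mm [-571.8  126.4   15.1] az y -15.49 zax [-7.e-04 -5.e-04 -1.e+00] open 0.495 F [-0.2  1.3 -0.7] ff 0.0 T [ 0.05  0.04 -0.  ] j [ 0.37  0.01  1.89 -0.    1.25  0.64]
```

Call:
{"name": "step_arm", "arguments": {
  "commands": [
    {"x":-46,"y":10,"z":0,"spin":0,"gripper":0},
    {"x":-46,"y":10,"z":0,"spin":0,"gripper":0},
    {"x":-46,"y":10,"z":0,"spin":0,"gripper":0},
    {"x":-46,"y":10,"z":0,"spin":0,"gripper":0},
    {"x":-46,"y":10,"z":0,"spin":0,"gripper":0},
    {"x":-46,"y":10,"z":0,"spin":0,"gripper":0},
    {"x":-46,"y":10,"z":0,"spin":0,"gripper":0},
    {"x":-46,"y":10,"z":0,"spin":0,"gripper":0},
    {"x":-46,"y":10,"z":0,"spin":0,"gripper":0},
    {"x":-46,"y":10,"z":0,"spin":0,"gripper":0}
  ]
}}

```text
time: 3.15
eef_pos: [0.4432, -0.1818, 0.2452]
tcp_rot: [0.793, 0.609, 0.0, -0.0]
contact_force: [1.4, 0.1, 1.1]
opening: 0.5
finger_force: 0.0
```

Call:
{"name": "step_arm", "arguments": {
  "commands": [
    {"x":-37,"y":9,"z":5,"spin":0,"gripper":0},
    {"x":-37,"y":9,"z":5,"spin":0,"gripper":0},
    {"x":-37,"y":9,"z":5,"spin":0,"gripper":0},
    {"x":0,"y":0,"z":0,"spin":0,"gripper":0},
    {"x":0,"y":0,"z":0,"spin":0,"gripper":0},
    {"x":0,"y":0,"z":0,"spin":0,"gripper":0},
    {"x":0,"y":0,"z":0,"spin":0,"gripper":0},
    {"x":0,"y":0,"z":0,"spin":0,"gripper":0},
    {"x":0,"y":0,"z":0,"spin":0,"gripper":0},
    {"x":0,"y":0,"z":0,"spin":0,"gripper":0}
  ]
}}

```text
time: 4.15
eef_pos: [0.4411, -0.2946, 0.2305]
tcp_rot: [0.793, 0.609, 0.0, 0.0]
contact_force: [0.3, 0.1, -0.1]
opening: 0.5
finger_force: 0.0
```

Run:
```python
from h import *
import pickle
c=wcam("w2"); pickle.dump(c,open("w2.pkl","wb")); go(.4533,-.240,.045)
```

```text
t 4.2 p [ 0.441  -0.2947  0.2305] toolshift mm [ 56.   -2.4 185.5] az y -15.01 zax [ 2.e-04 -2.e-04 -1.e+00] open 0.499 F [-0.4 -0.6  0. ] ff 0.0 T [0.04 0.01 0.  ] j [-0.78 -0.02  1.95  0.    1.22 -0.52]
```

View pics/w2.png

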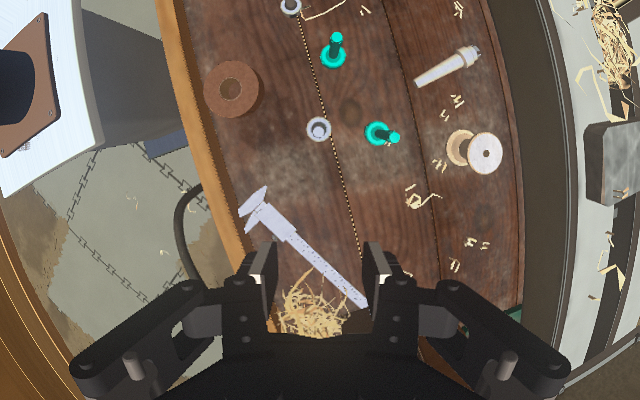

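The wrist view shows the bit at (318,129), seen almost straight down its shank, with the turquoise look-alike at (380,133) clear on the right. I measure the head.

Run:
```python
from h import *
import pickle
c=pickle.load(open("w2.pkl","rb"))
hsv=cv2.cvtColor(c["color"],cv2.COLOR_RGB2HSV)
m=((hsv[...,1]<60)&(hsv[...,2]>90)).astype(np.uint8); m[:,:300]=0;m[:,340:]=0;m[:108]=0;m[152:]=0
k=max(cv2.findContours(m,cv2.RETR_EXTERNAL,cv2.CHAIN_APPROX_NONE)[0],key=cv2.contourArea)
k=k[:,0]; print(k.min(0),k.max(0))
for h in(0.001,.016):
    w=wray(c,k[:,0],k[:,1],h)*1000; e=cv2.fitEllipse(w[:,:2].astype(np.float32)); print(h,e,cv2.minEnclosingCircle(w[:,:2].astype(np.float32)))
x,y=np.array(e[0])/1000
go(x,y,.045)
w=wray(c,np.array([291.]),np.array([6.]),.016); print("other",w)
```

```text
[305 116] [331 141]
0.001 ((455.2943420410156, -238.9302978515625), (28.37973403930664, 28.65721893310547), 94.9937973022461) ((455.1005554199219, -238.6210174560547), 15.065119743347168)
0.016 ((455.4598083496094, -238.5248260498047), (27.19140625, 27.457277297973633), 94.99322509765625) ((455.274169921875, -238.2285614013672), 14.434269905090332)
t 4.2 p [ 0.441  -0.2947  0.2305] toolshift mm [ 58.   -0.7 185.5] az y -15.01 zax [ 2.e-04 -2.e-04 -1.e+00] open 0.499 F [-0.4 -0.6  0. ] ff 0.0 T [0.04 0.01 0.  ] j [-0.78 -0.02  1.95  0.    1.22 -0.52]
other [[ 0.4629308  -0.09274664  0.016     ]]
```

Call:
{"name": "step_arm", "arguments": {
  "commands": [
    {"x":29,"y":-0.5,"z":10,"spin":0,"gripper":0},
    {"x":29,"y":-0.5,"z":10,"spin":0,"gripper":0},
    {"x":0,"y":0,"z":10,"spin":0,"gripper":0},
    {"x":0,"y":0,"z":30,"spin":0,"gripper":0},
    {"x":0,"y":0,"z":35,"spin":0,"gripper":0},
    {"x":0,"y":0,"z":35,"spin":0,"gripper":0},
    {"x":0,"y":0,"z":30,"spin":0,"gripper":0},
    {"x":0,"y":0,"z":15,"spin":0,"gripper":0},
    {"x":0,"y":0,"z":10,"spin":0,"gripper":0},
    {"x":0,"y":0,"z":0,"spin":0,"gripper":0}
  ]
}}

```text
time: 5.2
eef_pos: [0.4542, -0.2386, 0.044]
tcp_rot: [0.794, 0.608, -0.0, -0.001]
contact_force: [-0.5, 0.3, -0.4]
opening: 0.502
finger_force: 0.0
```

```bash
python3 -c "
from h import *
wcam('w3'); go(.4553,-.2386,.045)"
```

```text
t 5.25 p [ 0.455  -0.2391  0.0452] toolshift mm [0.6 0.2 0.2] az y -15.05 zax [-3.e-04  1.e-04 -1.e+00] open 0.504 F [-0.4 -0.1  0.7] ff 0.0 T [ 0.06  0.01 -0.01] j [-0.68  0.2   2.09 -0.    0.85 -0.42]
```

View pics/w3.png

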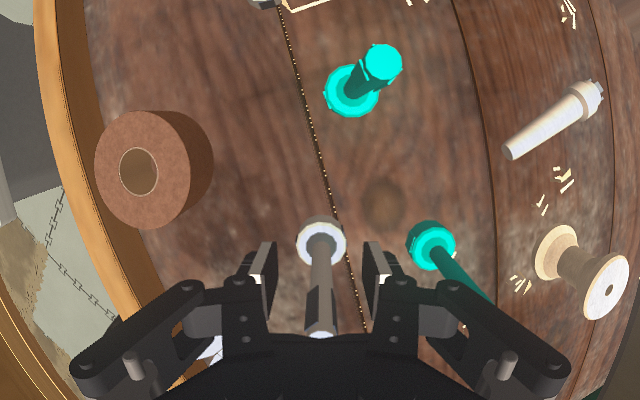

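The bit is centred between the pads: shank at column 320, pads at 262 and 377. I close on it.

Call:
{"name": "step_arm", "arguments": {
  "commands": [
    {"x":0,"y":0,"z":0,"spin":0,"gripper":0.3},
    {"x":0,"y":0,"z":0,"spin":0,"gripper":0.6},
    {"x":0,"y":0,"z":0,"spin":0,"gripper":0.8},
    {"x":0,"y":0,"z":0,"spin":0,"gripper":1},
    {"x":0,"y":0,"z":0,"spin":0,"gripper":1},
    {"x":0,"y":0,"z":0,"spin":0,"gripper":1},
    {"x":0,"y":0,"z":0,"spin":0,"gripper":1},
    {"x":0,"y":0,"z":-3,"spin":0,"gripper":1},
    {"x":0,"y":0,"z":-5,"spin":0,"gripper":1},
    {"x":0,"y":0,"z":-5,"spin":0,"gripper":1}
  ],
  "force": 80
}}

```text
time: 6.25
eef_pos: [0.4545, -0.2383, 0.0581]
tcp_rot: [0.794, 0.609, -0.0, -0.001]
contact_force: [0.6, -0.2, -1.4]
opening: 0.091
finger_force: 77.9
```

```bash
python3 -c "
from h import *
c=wcam()
cv2.imwrite('pics/w4.png',cv2.resize(c['color'][190:350,220:420,::-1],(600,480)))
go(.5012,.239,.18)"
```

```text
t 6.3 p [ 0.4552 -0.2388  0.0591] toolshift mm [ 473.3  -79.4 -121. ] az y -15.03 zax [ 5.e-04 -4.e-04 -1.e+00] open 0.093 F [ 1.3  0.8 -1.3] ff 77.9 T [-0.01 -0.02 -0.02] j [-0.68  0.17  2.09  0.    0.88 -0.42]
```

View pics/w4.png

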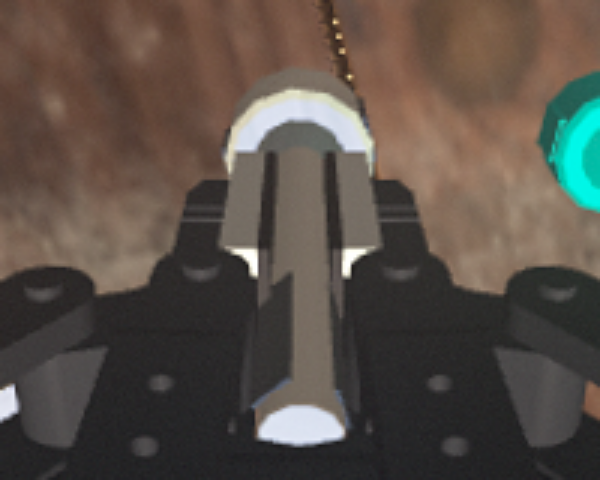

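The bit hangs straight and centred in the pads. I lift it and carry it to just short of the recess.

Call:
{"name": "step_arm", "arguments": {
  "commands": [
    {"x":0,"y":0,"z":-40,"spin":0,"gripper":1},
    {"x":0,"y":0,"z":-40,"spin":0,"gripper":1},
    {"x":0,"y":0,"z":-40,"spin":0,"gripper":1},
    {"x":20,"y":-5,"z":0,"spin":0,"gripper":1},
    {"x":40,"y":-8,"z":0,"spin":0,"gripper":1},
    {"x":40,"y":-8,"z":0,"spin":0,"gripper":1},
    {"x":40,"y":-8,"z":0,"spin":0,"gripper":1},
    {"x":40,"y":-8,"z":0,"spin":0,"gripper":1},
    {"x":40,"y":-8,"z":0,"spin":0,"gripper":1},
    {"x":40,"y":-8,"z":0,"spin":0,"gripper":1}
  ]
}}

```text
time: 7.3
eef_pos: [0.4709, 0.0278, 0.1783]
tcp_rot: [0.794, 0.608, 0.0, 0.0]
contact_force: [0.3, 0.1, -1.6]
opening: 0.095
finger_force: 78.2
```

Call:
{"name": "step_arm", "arguments": {
  "commands": [
    {"x":40,"y":-6,"z":0,"spin":0,"gripper":1},
    {"x":40,"y":-6,"z":0,"spin":0,"gripper":1},
    {"x":40,"y":-5,"z":0,"spin":0,"gripper":1},
    {"x":40,"y":-5,"z":0,"spin":0,"gripper":1},
    {"x":30,"y":-4,"z":0,"spin":0,"gripper":1},
    {"x":15,"y":0,"z":0,"spin":0,"gripper":1},
    {"x":0,"y":0,"z":0,"spin":0,"gripper":1},
    {"x":0,"y":0,"z":0,"spin":0,"gripper":1},
    {"x":0,"y":0,"z":0,"spin":0,"gripper":1},
    {"x":0,"y":0,"z":0,"spin":0,"gripper":1}
  ]
}}

```text
time: 8.3
eef_pos: [0.4993, 0.2297, 0.1783]
tcp_rot: [0.794, 0.608, -0.0, 0.0]
contact_force: [0.3, 1.1, -1.0]
opening: 0.093
finger_force: 78.2
```

```bash
python3 -c "
from h import *
import pickle
c=wcam('w5'); pickle.dump(c,open('w5.pkl','wb'))
go(.5012,.239,.081)"
```

```text
t 8.35 p [0.4994 0.2298 0.1783] toolshift mm [ 9.4 -0.6 97.3] az y -15.12 zax [-1.e-04 -2.e-04 -1.e+00] open 0.092 F [ 0.2 -0.  -1.7] ff 78.2 T [-0.06 -0.02 -0.05] j [ 0.25  0.08  1.94 -0.    1.12  0.51]
```

View pics/w5.png

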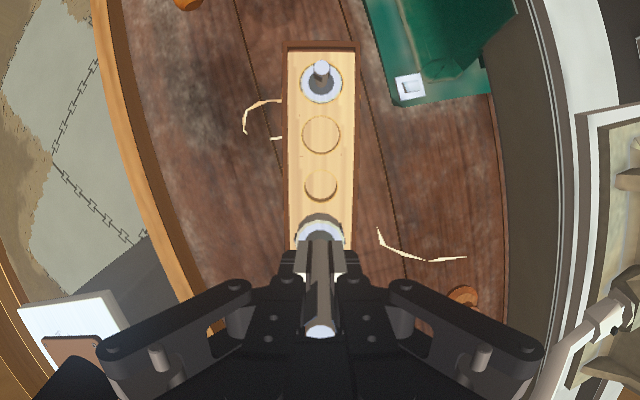

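The view shows the 28 mm recess at (321,184) and the 32 mm one at (321,134), both unobstructed ahead of the bit. I measure these in tool coordinates, along with the strip's sides and end.

Run:
```python
from h import *
import pickle
c=pickle.load(open("w5.pkl","rb"))
T=lambda u,v:(wray(c,u,v,.036)-c["p"])@c["R"]*1000
hsv=cv2.cvtColor(c["color"],cv2.COLOR_RGB2HSV)
m=((hsv[...,2]>165)&(hsv[...,1]>45)&(hsv[...,0]<30)).astype(np.uint8); m[:,:270]=0;m[:,370:]=0;m[:40]=0;m[215:]=0
n,l,st,_=cv2.connectedComponentsWithStats(m); i=1+st[1:,4].argmax(); m=l==i
r=[(v,np.where(m[v])[0].min(),np.where(m[v])[0].max()) for v in range(60,210,12)]
for v,a,b in r: q=T(np.array([a-.5,b+.5]),np.array([v,v])); print(v,a,b,q[:,:2].round(1).tolist(),"mid",q[:,1].mean().round(2))
v=np.where(m[:,300])[0].min(),np.where(m[:,340])[0].min(); print("end",v,T(np.array([300.,340]),np.array(v)-.5)[:,0])
g=cv2.GaussianBlur(cv2.cvtColor(c["color"],cv2.COLOR_RGB2GRAY),(0,0),.7).astype(int)
for cu,cv_,rad in((321,184,17),(321,134,20)):
    pts=[]
    for a in np.radians(np.arange(0,360,6)):
        rr=np.arange(rad-5,rad+5,.25); uu=cu+rr*np.cos(a); vv=cv_+rr*np.sin(a)
        pr=cv2.remap(g.astype(np.float32),uu[None].astype(np.float32),vv[None].astype(np.float32),cv2.INTER_LINEAR)[0]
        if pr.max()-pr.min()>25: k=pr.argmin(); pts.append((uu[k],vv[k]))
    pts=np.array(pts); q=T(pts[:,0],pts[:,1])[:,:2]
    e=cv2.fitEllipse(q.astype(np.float32)); print(len(pts),e)
```

```text
60 288 354 [[121.3, -27.0], [121.4, 30.8]] mid 1.87
72 288 354 [[110.4, -27.0], [110.5, 30.8]] mid 1.88
84 288 354 [[99.7, -27.0], [99.8, 30.8]] mid 1.88
96 287 354 [[89.1, -27.9], [89.1, 30.8]] mid 1.45
108 287 354 [[78.5, -27.9], [78.6, 30.9]] mid 1.46
120 288 354 [[68.0, -27.2], [68.0, 31.0]] mid 1.9
132 288 354 [[57.4, -27.3], [57.5, 31.1]] mid 1.91
144 288 353 [[46.8, -27.4], [46.9, 30.4]] mid 1.48
156 288 353 [[36.2, -27.6], [36.2, 30.6]] mid 1.49
168 288 353 [[25.5, -27.8], [25.5, 30.8]] mid 1.5
180 288 352 [[14.6, -28.0], [14.6, 30.1]] mid 1.06
192 288 352 [[3.6, -28.3], [3.6, 30.4]] mid 1.07
204 289 352 [[-7.7, -27.6], [-7.6, 30.7]] mid 1.54
end (np.int64(51), np.int64(52)) [129.70763683 128.81482164]
32 ((10.222509384155273, 1.3799240589141846), (27.883440017700195, 28.538284301757812), 103.3646469116211)
42 ((55.08997344970703, 1.5191357135772705), (32.252384185791016, 32.61505889892578), 78.0354232788086)
```

Call:
{"name": "step_arm", "arguments": {
  "commands": [
    {"x":2,"y":0.6,"z":20,"spin":0,"gripper":1},
    {"x":2,"y":0.6,"z":30,"spin":0,"gripper":1},
    {"x":0,"y":0,"z":25,"spin":0,"gripper":1},
    {"x":0,"y":0,"z":10,"spin":0,"gripper":1},
    {"x":0,"y":0,"z":5,"spin":0,"gripper":1},
    {"x":0,"y":0,"z":2,"spin":0,"gripper":1},
    {"x":0,"y":0,"z":1,"spin":0,"gripper":1},
    {"x":0,"y":0,"z":0,"spin":0,"gripper":1},
    {"x":0,"y":0,"z":0,"spin":0,"gripper":1},
    {"x":0,"y":0,"z":0,"spin":0,"gripper":1}
  ]
}}

```text
time: 9.35
eef_pos: [0.5019, 0.2346, 0.086]
tcp_rot: [0.794, 0.609, 0.001, 0.0]
contact_force: [-0.3, -0.5, -2.3]
opening: 0.093
finger_force: 78.2
```

Call:
{"name": "step_arm", "arguments": {
  "commands": [
    {"x":0,"y":0,"z":0.5,"spin":0,"gripper":1},
    {"x":0,"y":0,"z":0.5,"spin":0,"gripper":1},
    {"x":0,"y":0,"z":0.5,"spin":0,"gripper":1},
    {"x":0,"y":0,"z":0.5,"spin":0,"gripper":1},
    {"x":0,"y":0,"z":0.5,"spin":0,"gripper":1},
    {"x":0,"y":0,"z":0.5,"spin":0,"gripper":1},
    {"x":0,"y":0,"z":0,"spin":0,"gripper":1},
    {"x":0,"y":0,"z":0,"spin":0,"gripper":1},
    {"x":0,"y":0,"z":0,"spin":0,"gripper":1},
    {"x":0,"y":0,"z":0,"spin":0,"gripper":1}
  ]
}}

```text
time: 10.35
eef_pos: [0.5015, 0.2344, 0.0824]
tcp_rot: [0.794, 0.609, -0.0, -0.0]
contact_force: [-1.1, -0.5, 0.0]
opening: 0.094
finger_force: 78.2
```

Call:
{"name": "step_arm", "arguments": {
  "commands": [
    {"x":0,"y":0,"z":0.3,"spin":0,"gripper":1},
    {"x":0,"y":0,"z":0.3,"spin":0,"gripper":1},
    {"x":0,"y":0,"z":0.3,"spin":0,"gripper":1},
    {"x":0,"y":0,"z":0.2,"spin":0,"gripper":1},
    {"x":0,"y":0,"z":0,"spin":0,"gripper":1},
    {"x":0,"y":0,"z":0,"spin":0,"gripper":1},
    {"x":0,"y":0,"z":0,"spin":0,"gripper":1},
    {"x":0,"y":0,"z":0,"spin":0,"gripper":1},
    {"x":0,"y":0,"z":0,"spin":0,"gripper":1},
    {"x":0,"y":0,"z":0,"spin":0,"gripper":1}
  ]
}}

```text
time: 11.35
eef_pos: [0.5017, 0.2346, 0.0822]
tcp_rot: [0.794, 0.609, 0.0, -0.0]
contact_force: [-3.3, -0.7, 5.7]
opening: 0.092
finger_force: 78.8
```

```bash
python3 -c "
from h import *
go(.5027,.238,.0812)"
```

```text
t 11.35 p [0.5017 0.2346 0.0822] toolshift mm [3.6 0.  1. ] az y -15.04 zax [-0.e+00  1.e-04 -1.e+00] open 0.092 F [-3.3 -0.7  5.7] ff 78.8 T [-0.14  0.62 -0.07] j [0.25 0.22 1.99 0.   0.94 0.52]
```

Call:
{"name": "step_arm", "arguments": {
  "commands": [
    {"x":0.6,"y":0,"z":0,"spin":0,"gripper":1},
    {"x":0.6,"y":0,"z":0,"spin":0,"gripper":1},
    {"x":0.6,"y":0,"z":0,"spin":0,"gripper":1},
    {"x":0.6,"y":0,"z":0,"spin":0,"gripper":1},
    {"x":0.6,"y":0,"z":0,"spin":0,"gripper":1},
    {"x":0.6,"y":0,"z":0,"spin":0,"gripper":1},
    {"x":0,"y":0,"z":0,"spin":0,"gripper":1},
    {"x":0,"y":0,"z":0,"spin":0,"gripper":1},
    {"x":0,"y":0,"z":0,"spin":0,"gripper":1},
    {"x":0,"y":0,"z":0,"spin":0,"gripper":1}
  ]
}}

```text
time: 12.35
eef_pos: [0.5024, 0.2379, 0.0811]
tcp_rot: [0.794, 0.609, -0.0, -0.0]
contact_force: [0.5, -0.1, -1.6]
opening: 0.092
finger_force: 78.4
```

```bash
python3 -c "
from h import *
go(.5027,.238,.0812)"
```

```text
t 12.35 p [0.5024 0.2379 0.0811] toolshift mm [ 0.2  0.2 -0.1] az y -15.03 zax [-1.e-04  0.e+00 -1.e+00] open 0.092 F [ 0.5 -0.1 -1.6] ff 78.4 T [ 0.   -0.   -0.01] j [0.26 0.22 1.98 0.   0.94 0.52]
```

Contact has gone and the bit has sunk about 1.2 mm, so it is over the recess. I ease it down.

Call:
{"name": "step_arm", "arguments": {
  "commands": [
    {"x":0,"y":0,"z":0.4,"spin":0,"gripper":1},
    {"x":0,"y":0,"z":0.4,"spin":0,"gripper":1},
    {"x":0,"y":0,"z":0.4,"spin":0,"gripper":1},
    {"x":0,"y":0,"z":0.4,"spin":0,"gripper":1},
    {"x":0,"y":0,"z":0.4,"spin":0,"gripper":1},
    {"x":0,"y":0,"z":0,"spin":0,"gripper":1},
    {"x":0,"y":0,"z":0,"spin":0,"gripper":1},
    {"x":0,"y":0,"z":0,"spin":0,"gripper":1},
    {"x":0,"y":0,"z":0,"spin":0,"gripper":1},
    {"x":0,"y":0,"z":0,"spin":0,"gripper":1}
  ]
}}

```text
time: 13.35
eef_pos: [0.5024, 0.2379, 0.0792]
tcp_rot: [0.794, 0.609, -0.0, 0.0]
contact_force: [0.9, 0.5, -1.3]
opening: 0.096
finger_force: 78.4
```

```bash
python3 -c "
from h import *
go(.5027,.238,.0682)"
```

```text
t 13.35 p [0.5024 0.2379 0.0792] toolshift mm [ 0.2  0.2 11. ] az y -15.04 zax [-0. -0. -1.] open 0.096 F [ 0.9  0.5 -1.3] ff 78.4 T [ 0.   -0.01 -0.07] j [ 0.26  0.23  1.98 -0.    0.93  0.52]
```

Call:
{"name": "step_arm", "arguments": {
  "commands": [
    {"x":0,"y":0,"z":1,"spin":0,"gripper":1},
    {"x":0,"y":0,"z":1,"spin":0,"gripper":1},
    {"x":0,"y":0,"z":1,"spin":0,"gripper":1},
    {"x":0,"y":0,"z":1,"spin":0,"gripper":1},
    {"x":0,"y":0,"z":1,"spin":0,"gripper":1},
    {"x":0,"y":0,"z":0,"spin":0,"gripper":1},
    {"x":0,"y":0,"z":0,"spin":0,"gripper":1},
    {"x":0,"y":0,"z":0,"spin":0,"gripper":1},
    {"x":0,"y":0,"z":0,"spin":0,"gripper":1},
    {"x":0,"y":0,"z":0,"spin":0,"gripper":1}
  ]
}}

```text
time: 14.35
eef_pos: [0.5025, 0.2379, 0.0743]
tcp_rot: [0.794, 0.609, 0.0, 0.0]
contact_force: [0.3, 0.2, -2.8]
opening: 0.094
finger_force: 78.4
```

Call:
{"name": "step_arm", "arguments": {
  "commands": [
    {"x":0,"y":0,"z":0.8,"spin":0,"gripper":1},
    {"x":0,"y":0,"z":0.8,"spin":0,"gripper":1},
    {"x":0,"y":0,"z":0.8,"spin":0,"gripper":1},
    {"x":0,"y":0,"z":0.8,"spin":0,"gripper":1},
    {"x":0,"y":0,"z":0.8,"spin":0,"gripper":1},
    {"x":0,"y":0,"z":0.5,"spin":0,"gripper":1},
    {"x":0,"y":0,"z":0,"spin":0,"gripper":1},
    {"x":0,"y":0,"z":0,"spin":0,"gripper":1},
    {"x":0,"y":0,"z":0,"spin":0,"gripper":1},
    {"x":0,"y":0,"z":0,"spin":0,"gripper":1}
  ]
}}

```text
time: 15.35
eef_pos: [0.5025, 0.2379, 0.0698]
tcp_rot: [0.794, 0.609, 0.0, -0.0]
contact_force: [0.3, -0.1, -1.1]
opening: 0.092
finger_force: 78.4
```

```bash
python3 -c "
from h import *
go(.5027,.238,.0682)"
```

```text
t 15.35 p [0.5025 0.2379 0.0698] toolshift mm [0.1 0.2 1.6] az y -15.03 zax [-0.  0. -1.] open 0.092 F [ 0.3 -0.1 -1.1] ff 78.4 T [-0.04  0.06  0.02] j [0.26 0.24 1.99 0.   0.91 0.52]
```

Call:
{"name": "step_arm", "arguments": {
  "commands": [
    {"x":0,"y":0,"z":0.4,"spin":0,"gripper":1},
    {"x":0,"y":0,"z":0.4,"spin":0,"gripper":1},
    {"x":0,"y":0,"z":0.4,"spin":0,"gripper":1},
    {"x":0,"y":0,"z":0.3,"spin":0,"gripper":1},
    {"x":0,"y":0,"z":0.3,"spin":0,"gripper":1},
    {"x":0,"y":0,"z":0,"spin":0,"gripper":1},
    {"x":0,"y":0,"z":0,"spin":0,"gripper":1},
    {"x":0,"y":0,"z":0,"spin":0,"gripper":1},
    {"x":0,"y":0,"z":0,"spin":0,"gripper":1},
    {"x":0,"y":0,"z":0,"spin":0,"gripper":1}
  ]
}}

```text
time: 16.35
eef_pos: [0.5025, 0.2379, 0.0685]
tcp_rot: [0.794, 0.609, -0.0, -0.0]
contact_force: [-3.3, -1.7, 6.0]
opening: 0.095
finger_force: 78.6
```

```bash
python3 -c "
from h import *
go(.5027,.238,.0682)"
```

```text
t 16.35 p [0.5025 0.2379 0.0685] toolshift mm [0.1 0.1 0.3] az y -15.03 zax [-1.e-04 -0.e+00 -1.e+00] open 0.095 F [-3.3 -1.7  6. ] ff 78.6 T [-0.19  0.53 -0.01] j [0.26 0.24 1.99 0.   0.91 0.52]
```

The bit is on the floor of the recess: 13.9 mm below the surface contact, at about 7 N. I release it and retreat straight up.

Call:
{"name": "step_arm", "arguments": {
  "commands": [
    {"x":0,"y":0,"z":-0.5,"spin":0,"gripper":1},
    {"x":0,"y":0,"z":0,"spin":0,"gripper":0.7},
    {"x":0,"y":0,"z":0,"spin":0,"gripper":0.6},
    {"x":0,"y":0,"z":0,"spin":0,"gripper":0.4},
    {"x":0,"y":0,"z":0,"spin":0,"gripper":0.2},
    {"x":0,"y":0,"z":0,"spin":0,"gripper":0},
    {"x":0,"y":0,"z":0,"spin":0,"gripper":0},
    {"x":0,"y":0,"z":0,"spin":0,"gripper":0},
    {"x":0,"y":0,"z":-5,"spin":0,"gripper":0},
    {"x":0,"y":0,"z":-10,"spin":0,"gripper":0}
  ],
  "force": 40
}}

```text
time: 17.35
eef_pos: [0.5018, 0.2377, 0.0831]
tcp_rot: [0.794, 0.608, -0.001, -0.0]
contact_force: [0.9, -0.9, -0.5]
opening: 0.5
finger_force: 0.0
```

Call:
{"name": "step_arm", "arguments": {
  "commands": [
    {"x":0,"y":0,"z":-20,"spin":0,"gripper":0},
    {"x":0,"y":0,"z":-25,"spin":0,"gripper":0},
    {"x":0,"y":0,"z":-25,"spin":0,"gripper":0},
    {"x":0,"y":0,"z":-25,"spin":0,"gripper":0},
    {"x":0,"y":0,"z":-20,"spin":0,"gripper":0},
    {"x":-30,"y":0,"z":0,"spin":0,"gripper":0},
    {"x":-30,"y":0,"z":0,"spin":0,"gripper":0},
    {"x":-30,"y":0,"z":0,"spin":0,"gripper":0},
    {"x":0,"y":0,"z":0,"spin":0,"gripper":0},
    {"x":0,"y":0,"z":0,"spin":0,"gripper":0}
  ]
}}

```text
time: 18.35
eef_pos: [0.4794, 0.1508, 0.1995]
tcp_rot: [0.794, 0.608, 0.001, 0.0]
contact_force: [-0.1, -0.1, 0.3]
opening: 0.496
finger_force: 0.0
```

```bash
python3 -c "
from h import *
c=wcam(); s=read_camera('side')
a=cv2.resize(c['color'][20:320,200:440],(400,500)); b=cv2.resize(s['color'][110:310,260:420],(400,500))
cv2.imwrite('pics/fin.png',np.hstack([a,b])[...,::-1])
go(.5,.24)
Q=cloud(s); m=(np.hypot(Q[...,0]-.5025,Q[...,1]-.238)<.02)&(Q[...,2]>.045); p=Q[m]; print(len(p),p.min(0),p.max(0)); 
for lo in(.05,.07,.09): q=p[(p[:,2]>lo)&(p[:,2]<lo+.02)]; print(lo,q.mean(0).round(4),len(q))
"
```

```text
t 18.45 p [0.4795 0.1515 0.1991] toolshift mm [90.8 -3.1  0.1] az y -15.02 zax [ 1.2e-03  5.0e-04 -1.0e+00] open 0.502 F [ 0.2  0.2 -0.4] ff 0.0 T [-0.04 -0.01  0.07] j [ 0.1  -0.05  2.04  0.    1.16  0.37]
71 [0.49562698 0.22780662 0.04806899] [0.50580216 0.24153033 0.11825589]
0.05 [0.5031 0.2327 0.0605] 12
0.07 [0.5014 0.234  0.081 ] 19
0.09 [0.501  0.234  0.0989] 24
```

View pics/fin.png

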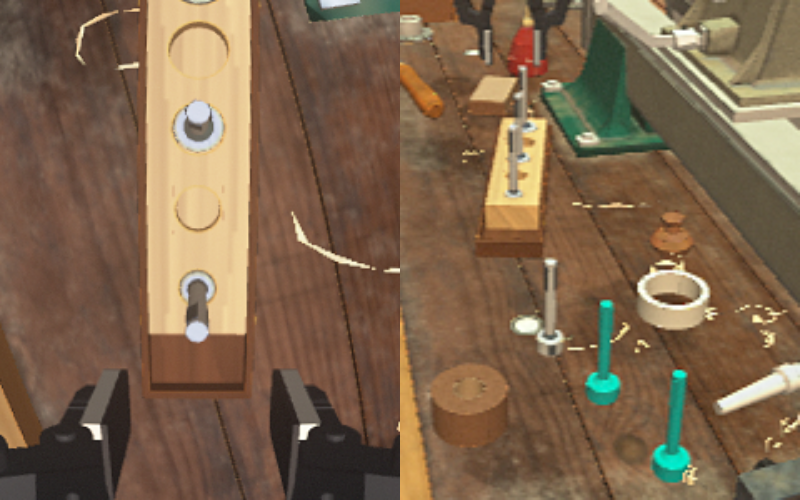

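The final views show the bit upright in the middle recess (left half, 198,127), with the empty 24 and 32 mm recesses on either side. Its top stands at 0.118 m against 0.117 m expected, and nothing else has moved. I hand the job in.

```bash
python3 -c "
from plant import *
print(sign_off())"
```

```text
the job is handed in; nothing more can be done
None
```

The 28 mm bit is fully home and upright in its recess, released with the gripper clear of everything, and the job is handed in at about 18.5 s; in the last pictures the other items stood where they were.

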